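# Close the bench trunking: tuck the lid under the joint cover and hold it down

### The arm

A 6-joint arm with a two-finger parallel gripper is mounted at the origin on the work surface. World frame = base frame: x ahead of the robot, y to its left, z up, the work surface at z = 0. Lengths are in mm, angles in rad, forces in N, time in s.
With the tool pointing down it reaches from about 275 to 1000 mm from the base axis. Payload 8.4 kg.
Tool frame: the origin (TCP) lies on the centre line of the jaws, within the pads' length; the fingertips stand r.tip_reach ahead of it and the grasp point (between the pads) lies 11 mm behind it (r.tip_reach is the distance from the TCP to the fingertips, in mm); z points along the fingers, y is the line along which they close (so a half turn about z gives the same grasp; the last joint's range is limited). The gripper opens to 85 mm and grips with 20 to 120 N. Pads are 22 mm wide; open, the fingers measure 114 mm over their backs; the gripper's body (76 mm by 85 mm) begins 54 mm behind the grasp point. The pads swing forward as they close: fully open they stand 13 mm farther back than shut.
Start: joints at [-1.242, 0.353, 1.633, -0, 1.155, -0.002], TCP at [202.998, -591.117, 216.981] pointing down, gripper open.
Joint ranges: [-2.63, 2.63], [-0.92, 2.1], [0.06, 2.66], [-1.3, 4.44], [0, 2.69], [-3.02, 3.02]. Speed limits (rad/s): [2.22, 2.22, 2.79, 3.14, 3.14, 3.14].

### API

Orientations are given as [roll, pitch, yaw] about the fixed x, y, z axes, in that order (R = Rz(yaw) Ry(pitch) Rx(roll)).
In Python, from rig import r gives the robot as it stands.
- The arm moves only by the tool carry_out, never from a script. Its argument "targets" is a list of rows, each an object with "dp": the shift along the tool's x, y, z in mm, a list of three; "yaw": the turn about the tool's z in degrees. A call has 1 to 12 rows; each row is the pose to reach, as a shift and turn from the pose commanded when the call began, along the tool's axes at that moment; what a row does not reach only later rows make up. A row lasts 1/8 s, in which the tool goes at most 62.5 mm and 10.7 degrees, less where a joint would pass 70% of its speed; a pose out of reach is approached as far as the arm can. A call with a gripper value outside its range is refused whole. "fingers" is the opening, from -1 (shut) to 1 (fully open), so that 0 is half open, set as the call begins (left out, the last holds). The fingers move at their own pace and stop on an object; "grip_force" is the grip in N (left out, the last holds). Time passes only in rows, so rows that repeat a pose let the fingers close. It gives the time, the measured TCP pose, the force, the opening and the grip force at its end, in the units of the state.
- r.sense(): the state, without advancing time (a new reading comes with each control period).
- r.grab_frame(name): name is "scene" or "top" or "wrist"; returns the picture (384x512x3 uint8, red, green, blue); there is no depth.
- r.get_calibration(name): a dict with "fx", "fy", "cx", "cy" (pixels), "rvec" (rotation vector, rad) and "tvec" (3), from world to camera coordinates, as OpenCV has them. Camera axes: x right, y down, z forward; pixel columns grow to the right and rows downward; lengths in mm; the calibration is good to about 2 mm. A picture is of the moment at which its call begins: read the wrist's pose just before it. get_calibration takes no time and is no camera call; for the wrist camera it gives the pose at the moment of the call.
- r.sign_off(): hands the job in; it is judged then, once.
The state is a dict: "clock": time; "qpos": joint angles; "qvel": joint speeds; "joint_efforts": joint torques, N m; "eef_pos": TCP position; "tcp_rot": TCP orientation; "contact_force": force on the tool from outside, world axes, zero at the start; "wrist_torque": the same for the moment, N m; "opening": opening from 0.0 (shut) to 1.0 (fully open); "grasp_force": force on a finger pad.
Only numpy, scipy, OpenCV 4.12 (cv2) and the standard library are available. Lean on these libraries where they do the work, as an engineer would, in place of code of your own. Each camera call takes 0.05 s, during which the arm holds its last target. There are 200 camera calls.

### The job

One bay of the bench's cable trunking is still open. Of the three loose lids take the one whose length fills the whole bay, the part hidden under the overlapping grey joint cover included; tuck its end under that cover without lifting it, lay the lid down flat on the trunking and finish while still holding it pressed flat against the spring inside, ready for a colleague to screw it down. Leave the other two lids and the things on the bench where they are.

Things in the scene. Friction and masses are not known exactly. Their poses are not given: they have to be found in the camera images.
- trunking: Fixed grey steel cable trunking, 800 mm along its y. Origin on the bench under the middle of the open bay; z up, +y towards the joint cover. Channel 42 mm wide outside, 36 inside, walls 40 mm high; a lid lies on the wall tops. The bay is y -84 to +84 mm; fitted white lids beyond it, 52 mm wide, tops 44 mm up.
- earth_spring (a joint): How far the brass earth-bonding leaf spring in the bay is pressed down, m: 0 free, 0.006 under a flat lid, 0.012 at most. At trunking x = 0, y = -35 mm; its flat top (10 x 16 mm) stands 46 mm above the bench when free, 6 mm over the wall tops. It pushes up with 3 N when free, 3.7 N under a flat lid: a lid let go lifts again.
- joint_cover (a joint): How far the grey joint cover is bent up, rad: 0 = lying down as it should. It springs back; about 3 N up at its free edge starts to lift it. It flexes about its clipped edge, a line across the trunking at y = 112 mm.
- cover_edge (a point): Middle of the end of the joint cover's flat underside: trunking y = 62 mm, 46.5 mm above the bench. The cover is a saddle plate 64 mm wide, 2.5 thick, flat from y = 112 to 62 mm, then a lip flared up to y = 55 mm. It laps 22 mm over the bay and leaves 6.5 mm over the wall tops for the 4 mm lid. Side skirts 59 mm apart inside, reaching down to 35 mm above the bench.
- lid_fit: Loose white lid 160 mm long (its y), 52 wide (x): plate 4 mm thick, two ribs 8 mm deep under it (31 mm over their outsides, ending 30 mm short of the plate's ends) that drop into the channel. Fits the bay with 4 mm play each end. 0.13 kg. Origin mid-length, mid-width, at the ribs' underside (32 mm up when seated); plate 8 to 12 mm above it. Lies plate up; ends alike.
- lid_short: Look-alike lid, the same but 140 mm long: too short for the bay. Origin as for the other.
- lid_long: Look-alike lid, the same but 180 mm long: too long for the bay. Origin as for the other.
- screwdriver: Bystander: screwdriver, 190 mm long, lying along its x beyond the trunking. Origin under its middle.
- parts_bin: Bystander: small black open bin, 100 x 140 x 60 mm, to the right of the lids. Origin at the middle of its underside.
- tissue_box: Bystander: blue-white box of tissues, 120 x 230 x 80 mm, to the left of the lids. Origin at the middle of its underside.
Mind the look-alikes: they are no part of the job. Leave any blue look-alike of the lid_fit alone.

How it is judged:
By the outcome, as a careful person would: the job done as asked, in the order asked, and still so for the second after the job is handed in, while the arm keeps its last pose, push and grip.
It also fails if it takes over 40 s, if anything falls off the work surface, if the arm or the gripper's body presses on something with over 40 N, if the wrist force passes 120 N, or if a joint passes its speed limit or range.

## Working session

There is one attempt and no reset: what is moved stays moved. The work goes in short steps, Python scripts to look and compute and a tool call to move; the robot and the scene stay as the last step left them, time stands still between calls to the robot, and variables do not carry over. Pictures are saved under pics/ and viewed, at most 10 in all, crops included, and the job is handed in when it is done.

Besides the shell and the picture viewer there is one more tool, called after "Emit:" as name(argument=value, ...) on one line, values as JSON. carry_out: Moves the arm, as the interface text tells. Its arguments: {"type":"object","properties":{"targets":{"type":"array","items":{"type":"object","properties":{"dp":{"type":"array","items":{"type":"number"}},"yaw":{"type":"number"}}}},"fingers":{"type":"number"},"grip_force":{"type":"number"}},"required":["targets"]}

```bash
mkdir -p pics; cat > h.py <<'E'
import numpy as np,cv2
from rig import r
def cal(n):
    c=r.get_calibration(n);K=np.array([[c['fx'],0,c['cx']],[0,c['fy'],c['cy']],[0,0,1.]])
    R=cv2.Rodrigues(np.array(c['rvec'],float))[0];return K,R,np.array(c['tvec'],float).ravel()
def ray(C,px,z):
    K,R,t=C;d=R.T@np.linalg.inv(K)@np.array([px[0],px[1],1.]);o=-R.T@t
    return o+d*(z-o[2])/d[2]
def proj(C,P):
    K,R,t=C;p=K@(R@np.array(P,float)+t);return p[:2]/p[2]
def save(n,im,s=1.5):
    cv2.imwrite(n,cv2.resize(im[:,:,::-1],None,fx=s,fy=s,interpolation=cv2.INTER_CUBIC))
E
python3 - <<'E'
from h import *
for n in("top","scene"):
    im=r.grab_frame(n);np.save(n,im);save(f"pics/{n}.png",im)
    C=cal(n);print(n,-C[1].T@C[2])
print(r.sense(),r.tip_reach)
E
```

```text
top [ 415.99512125   39.90929164 1121.13855558]
scene [1145.00361658  505.54952724 1278.54370245]
{'clock': 0.1, 'qpos': array([-1.24243103e+00,  3.53601341e-01,  1.63406990e+00, -8.08106650e-06,
        1.15519568e+00, -2.41526781e-03]), 'qvel': array([-6.16923740e-04, -1.35335408e-03, -2.41213044e-03, -3.24678214e-04,
       -8.25798767e-06, -2.72232979e-04]), 'joint_efforts': array([ 1.19751716e-03, -6.06354403e+01, -3.42821968e+01, -3.77555114e-05,
        3.85987558e-03, -2.61314477e-05]), 'eef_pos': array([ 202.83117934, -590.69462701,  216.31840632]), 'tcp_rot': array([-3.14031838e+00,  4.31129092e-06,  3.30783831e-01]), 'contact_force': array([-0.66754006, -0.28786646, -0.23168249]), 'wrist_torque': array([ 0.03349321,  0.0146797 , -0.016909  ]), 'grasp_force': 0.0, 'opening': 0.9992766388842591} 8.0
```

View pics/top.png

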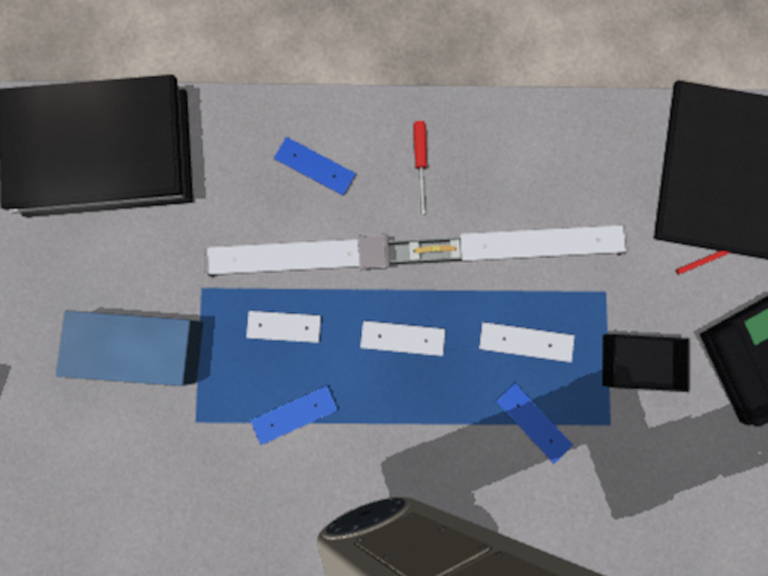

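View pics/scene.png

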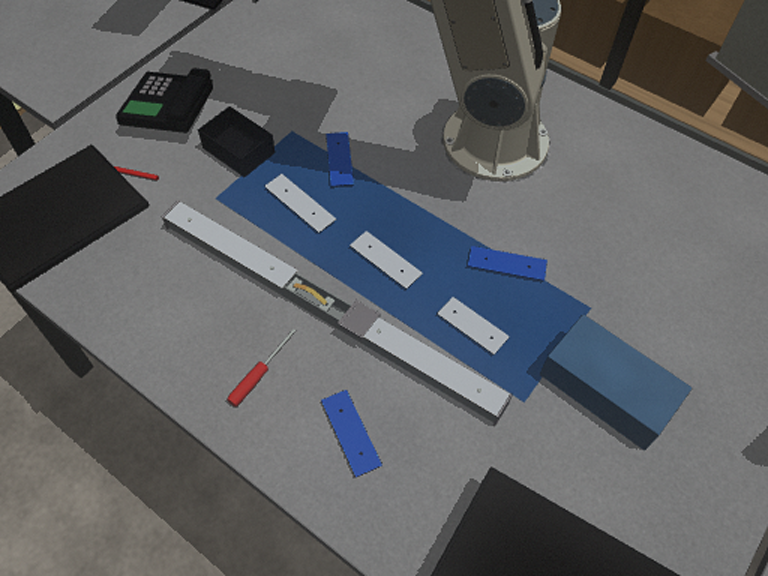

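The top picture (768-wide view) shows three white lids at (284,327), (402,338) and (527,342). Three blue look-alikes are at (315,166), (295,414) and (534,422). The trunking runs across at row ~250 with the grey cover at (374,251) and the spring at (436,249). The scene view agrees.

```bash
python3 - <<'E'
from h import *
im=np.load("top.npy");C=cal("top")
hsv=cv2.cvtColor(im,cv2.COLOR_RGB2HSV)
m=((hsv[:,:,1]<40)&(hsv[:,:,2]>185)).astype(np.uint8)
cs,_=cv2.findContours(m,cv2.RETR_EXTERNAL,cv2.CHAIN_APPROX_NONE)
for c in cs:
    if cv2.contourArea(c)<300: continue
    (u,v),_,_=cv2.minAreaRect(c)
    z=12 if v>195 else 44
    P=np.array([ray(C,p[0],z)[:2] for p in c],np.float32)
    q=cv2.minAreaRect(P);b=cv2.boxPoints(q)
    e=b[1]-b[0] if np.linalg.norm(b[1]-b[0])>np.linalg.norm(b[2]-b[1]) else b[2]-b[1]
    if e[1]<0:e=-e
    print((u,v),'centre',q[0],'size',q[1],'long axis dir from +y deg',np.degrees(np.arctan2(-e[0],e[1])))
    print(b.round(1).tolist())
cv2.imwrite("pics/crop.png",cv2.resize(im[140:250,130:430,::-1],None,fx=2.6,fy=2.6,interpolation=cv2.INTER_CUBIC))
E
```

```text
(350.6100158691406, 227.72999572753906) centre (428.1975402832031, -237.1884765625) size (178.91323852539062, 49.74345016479492) long axis dir from +y deg -7.852538
[[391.29998779296875, -322.3999938964844], [440.6000061035156, -329.20001220703125], [465.1000061035156, -152.0], [415.79998779296875, -145.1999969482422]]
(267.8903503417969, 225.19387817382812) centre (432.8958740234375, 3.8424606323242188) size (158.42391967773438, 49.35741424560547) long axis dir from +y deg -5.2873254
[[401.0, -72.80000305175781], [450.20001220703125, -77.30000305175781], [464.79998779296875, 80.4000015258789], [415.6000061035156, 85.0]]
(188.2721405029297, 217.41815185546875) centre (453.2176818847656, 235.45120239257812) size (138.27816772460938, 48.985069274902344) long axis dir from +y deg -3.2538924
[[424.79998779296875, 167.8000030517578], [473.70001220703125, 165.0], [481.6000061035156, 303.1000061035156], [432.70001220703125, 305.8999938964844]]
(188.4666290283203, 170.3767852783203) centre (586.58203125, 233.3809814453125) size (50.51158142089844, 287.9276123046875) long axis dir from +y deg 3.7055366
[[552.0999755859375, 375.3999938964844], [570.7000122070312, 88.0999984741211], [621.0999755859375, 91.4000015258789], [602.5, 378.70001220703125]]
(361.2444763183594, 161.14501953125) centre (618.8641967773438, -263.0326232910156) size (50.60169219970703, 314.57666015625) long axis dir from +y deg 3.6911876
[[583.5, -107.69999694824219], [603.7000122070312, -421.6000061035156], [654.2000122070312, -418.3999938964844], [634.0, -104.4000015258789]]
```

View pics/crop.png

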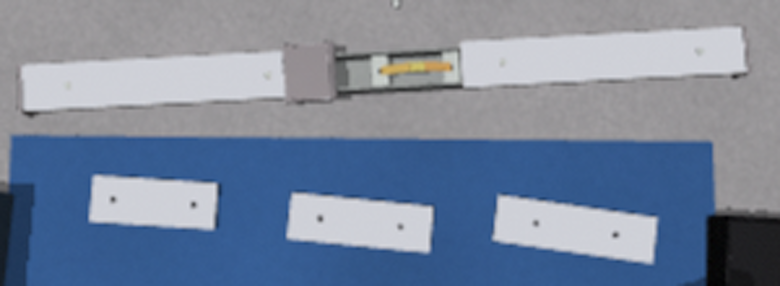

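The measured lengths are 179, 158 and 138 mm, so the middle white lid, pixel (268,225), is lid_fit. Its yaw is -5.3°. The trunking is at yaw +3.7°, with its origin at about (603.2,-21.5) and a length of 799, which matches the 800 given.

The tool cannot pitch, so I'll grip the lid about 15 mm forward of its middle. I'll rest its rear end on the fitted lid and lower it so that it tilts nose-down, then slide it under the cover and press it flat.

```bash
cat >> h.py <<'E'
from scipy.spatial.transform import Rotation as Ro
def go(p,yaw):
    s=r.sense();R=Ro.from_euler('xyz',s['tcp_rot']).as_matrix()
    d=R.T@(np.array(p)-s['eef_pos']);y=np.degrees(s['tcp_rot'][2])
    dy=-(yaw-y)
    print('at',s['eef_pos'].round(1),np.degrees(s['tcp_rot']).round(2),'F',s['contact_force'].round(1),'dp',d.round(1),'yaw',round((dy+180)%360-180,2),'tip',r.tip_reach,'t',round(s['clock'],2),'open',round(s['opening'],2))
E
python3 -c "
from h import *
go([434.3,18.8,150],84.7)"
```

```text
at [ 202.8 -590.7  216.3] [-179.93    0.     18.95] F [-0.7 -0.3 -0.2] dp [ 416.9 -501.2   67. ] yaw -65.75 tip 8.0 t 0.1 open 1.0
```

Emit:
carry_out(targets=[{"dp": [35, -42, 2], "yaw": -6}, {"dp": [70, -84, 5], "yaw": -12}, {"dp": [108, -130, 10], "yaw": -18}, {"dp": [146, -175, 15], "yaw": -24}, {"dp": [184, -221, 20], "yaw": -30}, {"dp": [222, -267, 27], "yaw": -36}, {"dp": [260, -313, 35], "yaw": -42}, {"dp": [298, -358, 42], "yaw": -48}, {"dp": [336, -404, 50], "yaw": -54}, {"dp": [374, -450, 58], "yaw": -60}, {"dp": [417, -501, 67], "yaw": -65.7}, {"dp": [417, -501, 67], "yaw": -65.7}], fingers=1, grip_force=60)

```text
clock: 1.6
eef_pos: [435.3, 21.5, 149.5]
tcp_rot: [-3.141, -0.0, 1.484]
contact_force: [0.1, -0.1, 0.4]
opening: 0.998
grasp_force: 0.0
```

```bash
python3 - <<'E'
from h import *
C=cal("wrist");im=r.grab_frame("wrist");np.save("w1",im);save("pics/w1.png",im)
go([434.3,18.8,150],84.7);print(-C[1].T@C[2])
hsv=cv2.cvtColor(im,cv2.COLOR_RGB2HSV)
m=((hsv[:,:,1]<40)&(hsv[:,:,2]>170)).astype(np.uint8)
cs,_=cv2.findContours(m,cv2.RETR_EXTERNAL,cv2.CHAIN_APPROX_NONE)
for c in cs:
    if cv2.contourArea(c)<1500: continue
    P=np.array([ray(C,p[0],12)[:2] for p in c],np.float32)
    q=cv2.minAreaRect(P);print(cv2.boundingRect(c),q,cv2.boxPoints(q).round(1).tolist())
E
```

```text
at [434.8  20.2 149.5] [-179.95   -0.     84.87] F [-0.3 -0.2 -0.2] dp [-1.4 -0.4 -0.5] yaw 0.17 tip 8.0 t 1.65 open 0.99
[442.69742733  99.49182024 307.45878387]
(236, 122, 48, 132) ((434.7292175292969, 3.7306976318359375), (159.52500915527344, 51.6991081237793), 84.80254364013672) [[401.79998779296875, -73.4000015258789], [453.20001220703125, -78.0], [467.70001220703125, 80.80000305175781], [416.20001220703125, 85.5]]
(396, 0, 63, 107) ((612.9920043945312, 136.81651306152344), (58.127586364746094, 96.99141693115234), 3.617969036102295) [[580.9000244140625, 183.39999389648438], [587.0, 86.5999984741211], [645.0999755859375, 90.30000305175781], [638.9000244140625, 187.0]]
(234, 0, 55, 36) ((452.5791931152344, 179.98716735839844), (29.367048263549805, 52.30485153198242), 84.94795227050781) [[425.20001220703125, 167.6999969482422], [477.29998779296875, 163.10000610351562], [479.8999938964844, 192.3000030517578], [427.79998779296875, 196.89999389648438]]
```

View pics/w1.png

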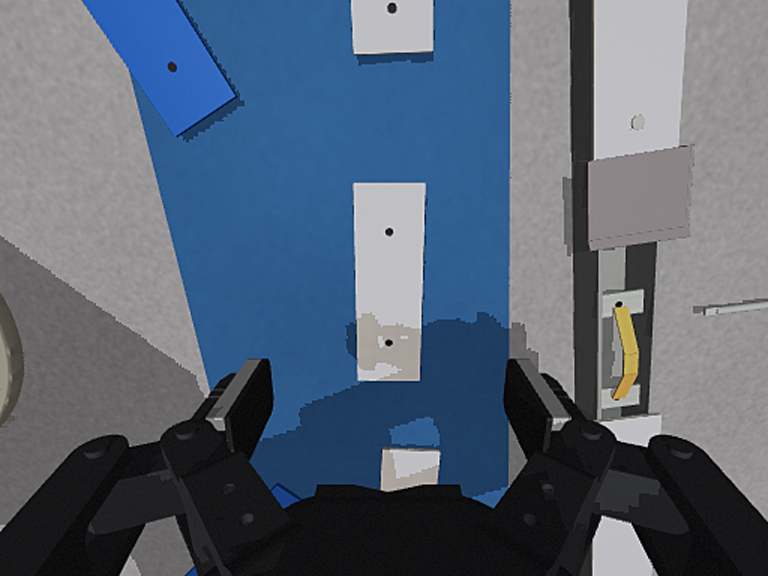

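The close view confirms the choice: the white lid at (390,282) measures 159.5 x 51.7 at z=12, centre (434.7,3.7). Next I descend with the fingers pre-closed to about 65 mm.

```bash
python3 -c "
from h import *
go([436.1,18.7,8.5],84.8)"
```

```text
at [434.8  20.2 149.5] [-179.95   -0.     84.87] F [-0.3 -0.2 -0.2] dp [ -1.4   1.6 141. ] yaw 0.07 tip 8.0 t 1.65 open 0.99
```

Emit:
carry_out(targets=[{"dp": [0, 1.6, 35], "yaw": 0}, {"dp": [0, 1.6, 75], "yaw": 0}, {"dp": [0, 1.6, 110], "yaw": 0}, {"dp": [0, 1.6, 128], "yaw": 0}, {"dp": [0, 1.6, 128], "yaw": 0}], fingers=0.55)

```text
clock: 2.28
eef_pos: [434.8, 16.8, 21.1]
tcp_rot: [-3.138, 0.001, 1.475]
contact_force: [0.4, 0.5, 0.4]
opening: 0.775
grasp_force: 0.0
```

```bash
python3 - <<'E'
from h import *
im=r.grab_frame("wrist");save("pics/w2.png",im)
go([436.1,18.7,8.5],84.8)
E
```

```text
at [435.6  17.   21.9] [-1.7992e+02  2.0000e-02  8.4550e+01] F [ 1.1 -0.1  1.2] dp [ 1.8  0.3 13.4] yaw -0.25 tip 8.0 t 2.33 open 0.78
```

View pics/w2.png

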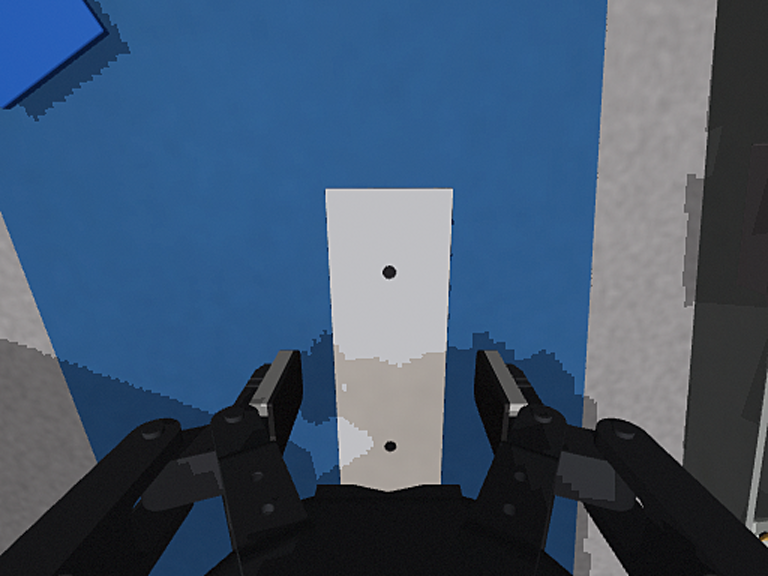

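The lid at (390,340) is centred between the pads, at columns ~290 and ~487. Now lower and grip.

Emit:
carry_out(targets=[{"dp": [1, 0, 7], "yaw": 0}, {"dp": [1, 0, 13], "yaw": 0}, {"dp": [1, 0, 13], "yaw": 0}])

```text
clock: 2.7
eef_pos: [436.2, 19.0, 8.9]
tcp_rot: [-3.141, 0.0, 1.478]
contact_force: [0.6, 0.1, -1.1]
opening: 0.779
grasp_force: 0.0
```

Emit:
carry_out(targets=[{"dp": [0, 0, 0], "yaw": 0}, {"dp": [0, 0, 0], "yaw": 0}, {"dp": [0, 0, 0], "yaw": 0}, {"dp": [0, 0, 0], "yaw": 0}, {"dp": [0, 0, 0], "yaw": 0}, {"dp": [0, 0, 0], "yaw": 0}], fingers=-1, grip_force=50)

```text
clock: 3.45
eef_pos: [436.4, 19.0, 9.0]
tcp_rot: [-3.142, -0.0, 1.478]
contact_force: [-0.4, 0.7, 0.8]
opening: 0.001
grasp_force: 0.0
```

```bash
python3 - <<'E'
from h import *
go([436.1,18.7,100],84.8);print(r.sense()['grasp_force'])
E
```

```text
at [436.4  19.    9. ] [-180.     -0.     84.65] F [-0.4  0.7  0.8] dp [ -0.3  -0.2 -91. ] yaw -0.15 tip 8.0 t 3.45 open 0.0
0.0
```

The gripper shut fully, so the pads missed the plate. I'll look.

```bash
python3 - <<'E'
from h import *
im=r.grab_frame("wrist");t=r.grab_frame("scene")
cv2.imwrite("pics/w3.png",np.hstack([cv2.resize(im[180:384,100:420,::-1],(400,255)),cv2.resize(t[130:230,200:357,::-1],(400,255))]))
E
```

```text
(no output)
```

View pics/w3.png

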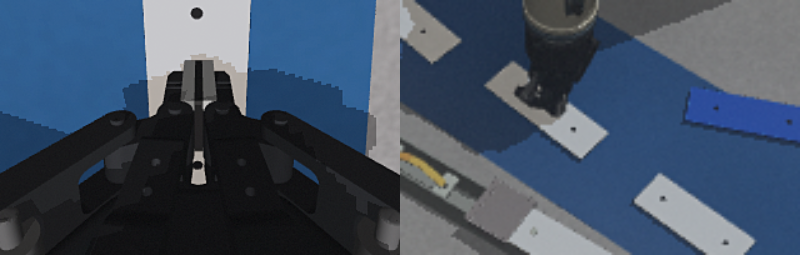

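```bash
python3 - <<'E'
from h import *
C=cal("wrist");s=r.sense();R=Ro.from_euler('xyz',s['tcp_rot']).as_matrix()
for z in(8,0,-8,-16,-24):
    print(z,[proj(C,s['eef_pos']+R@np.array([x,y,z])).round(0) for x in(-11,11) for y in(-33,0,33)])
print(s['eef_pos'],r.tip_reach)
E
```

```text
8 [array([210., 241.]), array([258., 241.]), array([305., 241.]), array([208., 212.]), array([258., 212.]), array([307., 211.])]
0 [array([208., 247.]), array([258., 247.]), array([307., 247.]), array([206., 216.]), array([258., 216.]), array([309., 216.])]
-8 [array([206., 253.]), array([258., 253.]), array([310., 253.]), array([204., 221.]), array([258., 221.]), array([312., 221.])]
-16 [array([203., 260.]), array([258., 260.]), array([312., 260.]), array([201., 227.]), array([258., 227.]), array([314., 227.])]
-24 [array([201., 268.]), array([258., 268.]), array([315., 268.]), array([198., 233.]), array([258., 233.]), array([317., 233.])]
[436.35321164  18.99922548   8.97464636] 8.0
```

The shut pads stand above the lid. By projection the tips are about 17–24 mm higher than the stated tip reach suggests. I'll reopen and feel downward in small steps.

Emit:
carry_out(targets=[{"dp": [0, 0, 0], "yaw": 0}, {"dp": [0, 0, 0], "yaw": 0}, {"dp": [0, 0, 0], "yaw": 0}, {"dp": [0, 0, 0], "yaw": 0}, {"dp": [0, 0, 2], "yaw": 0}, {"dp": [0, 0, 4], "yaw": 0}], fingers=0.5)

```text
clock: 4.3
eef_pos: [436.3, 19.0, 4.8]
tcp_rot: [-3.142, -0.0, 1.477]
contact_force: [0.4, -0.0, -0.1]
opening: 0.749
grasp_force: 0.0
```

Emit:
carry_out(targets=[{"dp": [0, 0, 2], "yaw": 0}, {"dp": [0, 0, 3], "yaw": 0}])

```text
clock: 4.55
eef_pos: [436.2, 19.0, 1.8]
tcp_rot: [-3.141, 0.0, 1.477]
contact_force: [-0.2, 0.7, -0.1]
opening: 0.747
grasp_force: 0.0
```

Emit:
carry_out(targets=[{"dp": [0, 0, 2], "yaw": 0}, {"dp": [0, 0, 3], "yaw": 0}])

```text
clock: 4.8
eef_pos: [436.3, 19.0, -1.1]
tcp_rot: [-3.141, 0.0, 1.478]
contact_force: [0.0, -1.1, 0.3]
opening: 0.749
grasp_force: 0.0
```

```bash
python3 - <<'E'
from h import *
go([436.1,18.7,100],84.8)
C=cal("wrist");im=r.grab_frame("wrist");cv2.imwrite("pics/w4.png",cv2.resize(im[150:384,100:420,::-1],None,fx=2.4,fy=2.4))
s=r.sense();R=Ro.from_euler('xyz',s['tcp_rot']).as_matrix()
h=s['opening']*42.5;print(h)
for z in(8,0,-8,-16,-24):
    print(z,[((proj(C,s['eef_pos']+R@np.array([x,y,z]))-[100,150])*2.4).round(0).tolist() for x in(-11,11) for y in(-h,h)])
E
```

```text
at [436.3  19.   -1.1] [-179.99    0.     84.65] F [ 0.  -1.1  0.3] dp [  -0.3   -0.2 -101.1] yaw -0.15 tip 8.0 t 4.8 open 0.75
31.800782499037073
8 [[269.0, 218.0], [488.0, 218.0], [264.0, 148.0], [492.0, 147.0]]
0 [[264.0, 232.0], [493.0, 232.0], [259.0, 159.0], [497.0, 159.0]]
-8 [[259.0, 247.0], [498.0, 247.0], [254.0, 171.0], [503.0, 171.0]]
-16 [[253.0, 264.0], [504.0, 264.0], [247.0, 185.0], [509.0, 185.0]]
-24 [[247.0, 282.0], [510.0, 282.0], [241.0, 200.0], [516.0, 200.0]]
```

View pics/w4.png

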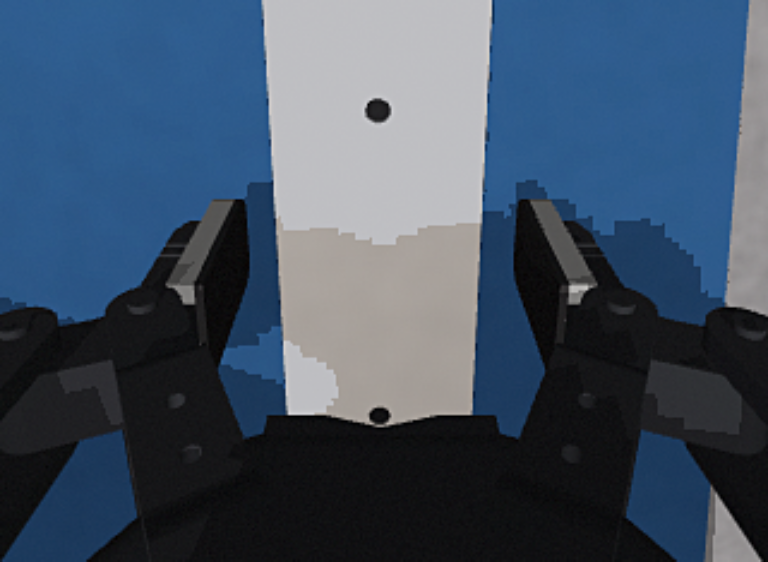

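No contact yet. The tip corners at (247,202) and (515,202) in the crop confirm the tips are ~24 mm behind the reported TCP, i.e. z≈23. So I continue down about 16 mm, watching force.

Emit:
carry_out(targets=[{"dp": [0, 0, 3], "yaw": 0}, {"dp": [0, 0, 6], "yaw": 0}, {"dp": [0, 0, 6], "yaw": 0}])

```text
clock: 5.22
eef_pos: [436.1, 19.0, -7.3]
tcp_rot: [-3.141, 0.0, 1.477]
contact_force: [-0.7, 0.8, 0.6]
opening: 0.748
grasp_force: 0.0
```

Emit:
carry_out(targets=[{"dp": [0, 0, 3], "yaw": 0}, {"dp": [0, 0, 5], "yaw": 0}, {"dp": [0, 0, 5], "yaw": 0}])

```text
clock: 5.6
eef_pos: [436.2, 19.0, -12.2]
tcp_rot: [-3.141, 0.0, 1.477]
contact_force: [0.3, -0.5, -0.5]
opening: 0.747
grasp_force: 0.0
```

Emit:
carry_out(targets=[{"dp": [0, 0, 2], "yaw": 0}, {"dp": [0, 0, 4], "yaw": 0}, {"dp": [0, 0, 4], "yaw": 0}])

```text
clock: 5.98
eef_pos: [436.2, 19.0, -16.2]
tcp_rot: [-3.141, 0.0, 1.478]
contact_force: [0.1, -0.3, -0.2]
opening: 0.749
grasp_force: 0.0
```

Emit:
carry_out(targets=[{"dp": [0, 0, 2], "yaw": 0}, {"dp": [0, 0, 2], "yaw": 0}])

```text
clock: 6.22
eef_pos: [436.3, 19.0, -18.1]
tcp_rot: [-3.141, 0.0, 1.478]
contact_force: [-0.8, -0.9, -0.1]
opening: 0.749
grasp_force: 0.0
```

Emit:
carry_out(targets=[{"dp": [0, 0, 0], "yaw": 0}, {"dp": [0, 0, 0], "yaw": 0}, {"dp": [0, 0, 0], "yaw": 0}, {"dp": [0, 0, 0], "yaw": 0}], fingers=-1, grip_force=50)

```text
clock: 6.72
eef_pos: [436.3, 19.1, -17.3]
tcp_rot: [3.142, -0.0, 1.477]
contact_force: [-3.5, 0.1, 15.4]
opening: 0.587
grasp_force: 55.8
```

Gripped: 0.587 open and 56 N. The 15 N upward comes from the tips touching the bench, so the tips are at z≈0 and the lid origin ≈ TCP z + 17. Now lift and carry over the bay.

Emit:
carry_out(targets=[{"dp": [0, 0, -10], "yaw": 0}, {"dp": [0, 0, -35], "yaw": 0}, {"dp": [0, 0, -65], "yaw": 0}, {"dp": [0, 0, -95], "yaw": 0}, {"dp": [0, 0, -95], "yaw": 0}])

```text
clock: 7.35
eef_pos: [438.0, 19.1, 79.0]
tcp_rot: [3.137, -0.001, 1.477]
contact_force: [0.7, -0.3, -1.3]
opening: 0.585
grasp_force: 52.3
```

```bash
python3 - <<'E'
from h import *
s=r.sense();print(s['opening'],s['grasp_force'])
go([604.2,-36.5,78],93.7)
E
```

```text
0.5845282636815283 52.31045722961426
at [438.   19.1  79. ] [ 1.7975e+02 -3.0000e-02  8.4650e+01] F [ 0.7 -0.3 -1.3] dp [-39.8 170.7   1.7] yaw -9.05 tip 8.0 t 7.35 open 0.58
```

Emit:
carry_out(targets=[{"dp": [-5, 20, 0], "yaw": -1}, {"dp": [-14, 60, 0], "yaw": -3}, {"dp": [-23, 100, 0], "yaw": -5}, {"dp": [-32, 140, 0], "yaw": -7}, {"dp": [-37, 162, 0], "yaw": -9}, {"dp": [-40, 171.5, 0], "yaw": -9}, {"dp": [-40, 171.5, 0], "yaw": -9}, {"dp": [-40, 171.5, 0], "yaw": -9}])

```text
clock: 8.35
eef_pos: [602.0, -36.5, 76.5]
tcp_rot: [-3.14, -0.0, 1.634]
contact_force: [-0.7, 0.0, -1.5]
opening: 0.586
grasp_force: 52.3
```

```bash
python3 - <<'E'
from h import *
go([604.2,-36.5,78],93.7)
s=r.sense();C=cal("wrist");im=r.grab_frame("wrist");np.save("w5",im);save("pics/w5.png",im)
E
```

```text
at [602.  -36.5  76.5] [-1.7991e+02 -2.0000e-02  9.3640e+01] F [-0.7  0.  -1.5] dp [-0.2  2.2 -1.5] yaw -0.06 tip 8.0 t 8.35 open 0.59
```

View pics/w5.png

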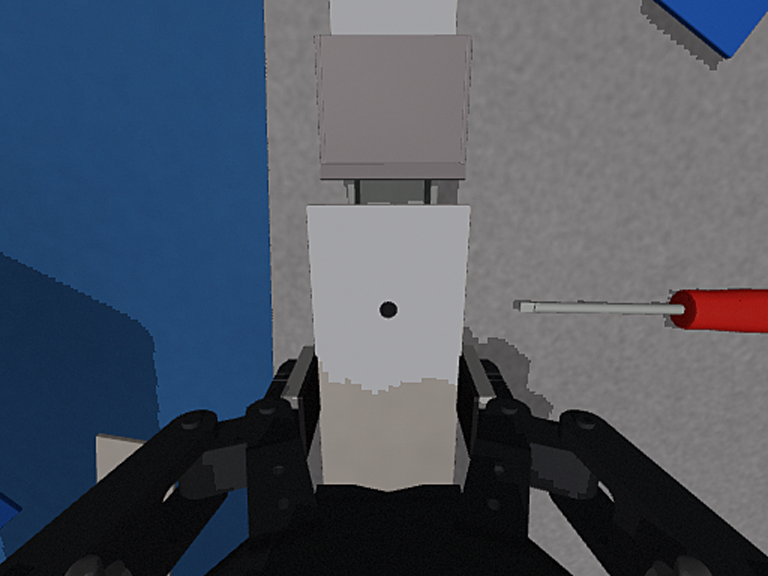

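The wrist view shows the lid held, with its front edge from (307,206) to (470,205). The cover lip edge runs from (320,179) to (466,179), with the channel visible between them. I'll work out the lid pose in the hand and the cover's lateral position.

```bash
python3 - <<'E'
from h import *
C=cal("wrist");O=np.array([603.2,-21.5]);a=np.radians(3.7);ux=np.array([np.cos(a),np.sin(a)]);uy=np.array([-np.sin(a),np.cos(a)])
def T(px,z):
    p=ray(C,np.array(px)/1.5,z)[:2]-O;return (p@ux).round(1),(p@uy).round(1)
print('TCP',(r.sense()['eef_pos'][:2]-O)@ux,(r.sense()['eef_pos'][:2]-O)@uy)
for z in(104,106,108):print('front',z,T((307,206),z),T((470,205),z), 'side',T((320,383),z),T((457,383),z),'hole',T((388,310),z))
print('cover back top z49',T((316,36),49),T((472,36),49)); print('cover flat end',T((320,163),49),T((467,162),49))
print('lip z52',T((320,179),52),T((466,179),52)); print('walls z40',T((355,200),40),T((431,200),40)); print('fitted z44',T((331,30),44),T((458,30),44))
E
```

```text
TCP -1.9505284051059795 -14.869211974342756
front 104 (np.float64(-27.2), np.float64(49.0)) (np.float64(25.3), np.float64(49.2)) side (np.float64(-26.4), np.float64(-15.9)) (np.float64(24.4), np.float64(-15.9)) hole (np.float64(-1.1), np.float64(13.1))
front 106 (np.float64(-26.8), np.float64(49.2)) (np.float64(24.9), np.float64(49.4)) side (np.float64(-26.0), np.float64(-14.7)) (np.float64(24.0), np.float64(-14.7)) hole (np.float64(-1.1), np.float64(13.8))
front 108 (np.float64(-26.4), np.float64(49.4)) (np.float64(24.5), np.float64(49.6)) side (np.float64(-25.7), np.float64(-13.4)) (np.float64(23.6), np.float64(-13.5)) hole (np.float64(-1.1), np.float64(14.6))
cover back top z49 (np.float64(-30.2), np.float64(111.1)) (np.float64(33.2), np.float64(110.9))
cover flat end (np.float64(-31.2), np.float64(61.7)) (np.float64(34.0), np.float64(62.0))
lip z52 (np.float64(-31.1), np.float64(55.0)) (np.float64(33.4), np.float64(54.9))
walls z40 (np.float64(-16.9), np.float64(44.7)) (np.float64(19.5), np.float64(44.6))
fitted z44 (np.float64(-24.7), np.float64(114.5)) (np.float64(28.1), np.float64(114.4))
```

The cover, lip and walls all agree with the frame in y. The lid is 2.4 mm off centre towards -x. I'll correct that and lower towards the bay.

Emit:
carry_out(targets=[{"dp": [0, 2.4, 15], "yaw": 0}, {"dp": [0, 2.4, 35], "yaw": 0}, {"dp": [0, 2.4, 49], "yaw": 0}, {"dp": [0, 2.4, 52], "yaw": 0}, {"dp": [0, 2.4, 52], "yaw": 0}, {"dp": [0, 2.4, 52], "yaw": 0}])

```text
clock: 9.15
eef_pos: [606.2, -36.7, 25.5]
tcp_rot: [3.141, 0.0, 1.635]
contact_force: [-0.3, -0.0, -1.4]
opening: 0.588
grasp_force: 52.3
```

Emit:
carry_out(targets=[{"dp": [0, 0, 2], "yaw": 0}, {"dp": [0, 0, 3], "yaw": 0}, {"dp": [0, 0, 3], "yaw": 0}])

```text
clock: 9.52
eef_pos: [605.8, -36.7, 22.0]
tcp_rot: [3.142, 0.0, 1.635]
contact_force: [0.2, 0.2, -1.6]
opening: 0.587
grasp_force: 52.3
```

Emit:
carry_out(targets=[{"dp": [0, 0, 1], "yaw": 0}, {"dp": [0, 0, 2], "yaw": 0}, {"dp": [0, 0, 2], "yaw": 0}])

```text
clock: 9.9
eef_pos: [605.9, -36.6, 20.1]
tcp_rot: [3.141, -0.0, 1.635]
contact_force: [-0.8, -0.1, 0.7]
opening: 0.589
grasp_force: 52.6
```

The spring contact starts at TCP z≈20.3, as predicted. The x correction overshot by about 1.3 mm, so I'll bring it back while lowering on.

Emit:
carry_out(targets=[{"dp": [0, -1.3, 0], "yaw": 0}, {"dp": [0, -1.3, 1], "yaw": 0}, {"dp": [0, -1.3, 1.5], "yaw": 0}, {"dp": [0, -1.3, 1.5], "yaw": 0}])

```text
clock: 10.4
eef_pos: [604.7, -36.8, 18.5]
tcp_rot: [3.141, 0.0, 1.635]
contact_force: [2.2, -0.2, 1.5]
opening: 0.587
grasp_force: 52.6
```

Emit:
carry_out(targets=[{"dp": [0, 0, 0.7], "yaw": 0}, {"dp": [0, 0, 1.5], "yaw": 0}, {"dp": [0, 0, 1.5], "yaw": 0}])

```text
clock: 10.78
eef_pos: [604.7, -36.8, 17.1]
tcp_rot: [3.141, 0.0, 1.635]
contact_force: [1.3, -0.3, 3.2]
opening: 0.585
grasp_force: 52.7
```

```bash
python3 - <<'E'
from h import *
s=r.sense();print(s['wrist_torque']);go([604,-36,17],93.7)
C=cal("wrist");im=r.grab_frame("wrist");np.save("w6",im);cv2.imwrite("pics/w6.png",cv2.resize(im[60:300,130:390,::-1],None,fx=2.5,fy=2.5))
E
```

```text
[-0.14520157 -0.27515492 -0.02506489]
at [604.7 -36.8  17.1] [179.98   0.    93.66] F [ 1.3 -0.3  3.2] dp [ 0.8 -0.6  0.1] yaw -0.04 tip 8.0 t 10.78 open 0.59
```

View pics/w6.png

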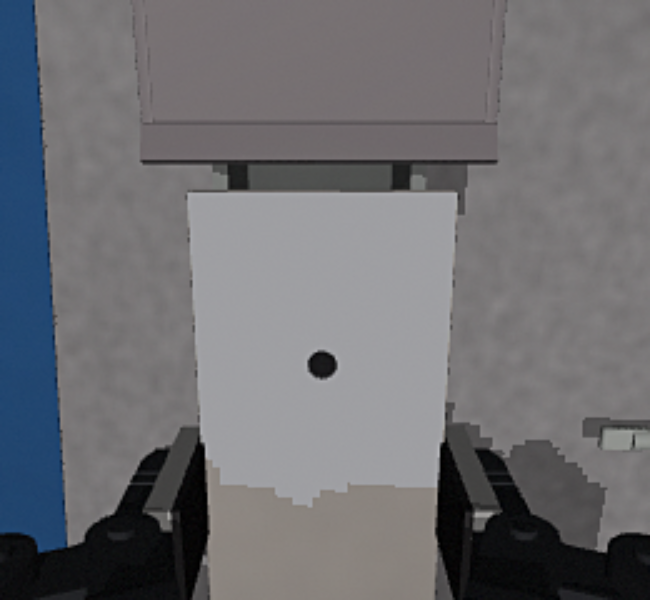

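The lid is laterally centred, with its middle at column 322 against the cover's 319. It is tilting on the rear edge with low forces, and the nose is ahead of the lip at row 192 against 162. Now slide it in, in two stages.

Emit:
carry_out(targets=[{"dp": [4, 0, 0], "yaw": 0}, {"dp": [9, 0, 0], "yaw": 0}, {"dp": [14, 0, 0], "yaw": 0}, {"dp": [17, 0, 0], "yaw": 0}, {"dp": [17, 0, 0], "yaw": 0}])

```text
clock: 11.45
eef_pos: [603.1, -19.1, 16.9]
tcp_rot: [-3.141, -0.001, 1.635]
contact_force: [0.0, 1.0, 2.4]
opening: 0.59
grasp_force: 52.6
```

```bash
python3 - <<'E'
from h import *
s=r.sense();print(s['wrist_torque']);go([602.9,-7,17],93.7)
C=cal("wrist");im=r.grab_frame("wrist");np.save("w7",im);cv2.imwrite("pics/w7.png",cv2.resize(im[60:300,130:390,::-1],None,fx=2.5,fy=2.5))
E
```

```text
[ 0.17708515 -0.00361574 -0.01110189]
at [603.1 -19.1  16.9] [-1.7997e+02 -3.0000e-02  9.3660e+01] F [0.  1.  2.4] dp [12.1  0.6 -0.1] yaw -0.04 tip 8.0 t 11.45 open 0.59
```

View pics/w7.png

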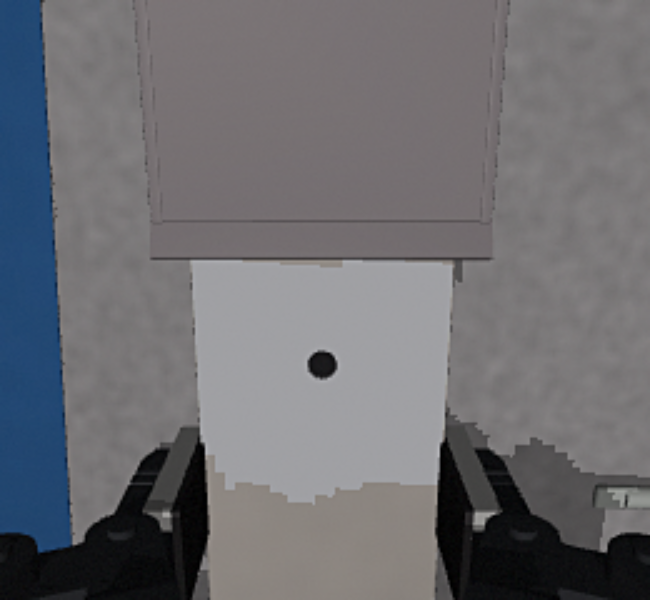

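The lid's nose is now hidden under the lip (row 260). The forces are ~1 N, and the hole at (322,365) is unmoved in the hand, so it has not slipped. Slide the remaining 13 mm, then press down.

Emit:
carry_out(targets=[{"dp": [4, 0, 0], "yaw": 0}, {"dp": [8, 0, 0], "yaw": 0}, {"dp": [12, 0, 0], "yaw": 0}, {"dp": [13, 0, 0], "yaw": 0}, {"dp": [13, 0, 0], "yaw": 0}])

```text
clock: 12.12
eef_pos: [602.5, -6.5, 17.0]
tcp_rot: [-3.142, -0.0, 1.635]
contact_force: [0.1, -0.4, 1.5]
opening: 0.588
grasp_force: 52.6
```

Emit:
carry_out(targets=[{"dp": [0, 0, 1], "yaw": 0}, {"dp": [0, 0, 2], "yaw": 0}, {"dp": [0, 0, 2], "yaw": 0}])

```text
clock: 12.5
eef_pos: [602.6, -6.6, 15.0]
tcp_rot: [-3.142, -0.0, 1.634]
contact_force: [-0.8, 2.6, 3.2]
opening: 0.588
grasp_force: 52.7
```

Emit:
carry_out(targets=[{"dp": [0, 0, 1], "yaw": 0}, {"dp": [0, 0, 1.5], "yaw": 0}, {"dp": [0, 0, 1.5], "yaw": 0}])

```text
clock: 12.88
eef_pos: [602.6, -6.6, 14.5]
tcp_rot: [3.141, -0.0, 1.634]
contact_force: [-4.6, 1.7, 14.8]
opening: 0.591
grasp_force: 53.6
```

Seated height is reached with about 15 N of push. My picture views are used up, so I'll check flatness numerically: the lid width along its length, and the plate edges in the wrist image against the 44 mm plane.

```bash
python3 - <<'E'
from h import *
print(r.sense()['wrist_torque'])
O=np.array([603.2,-21.5]);a=np.radians(3.7);ux=np.array([np.cos(a),np.sin(a)]);uy=np.array([-np.sin(a),np.cos(a)])
def W(n,v,lo,hi,im,C):
    row=im[v].astype(int);d=np.abs(np.diff(row.sum(1)));ii=[i for i in np.where(d>60)[0] if lo<i<hi]
    out=[]
    for i in ii:
        p=ray(C,(i+.5,v),44)[:2]-O;out.append((int(i),round(p@ux,1),round(p@uy,1),row[i].tolist(),row[i+1].tolist()))
    print(n,v,out)
im=r.grab_frame("wrist");C=cal("wrist")
for v in (190,205,215):W("wrist",v,180,340,im,C)
for n in("top","scene"):
    im=r.grab_frame(n);C=cal(n)
    np.save(n+"2",im)
    # profile along the trunking at several x at plate-top height
    for x in(-18,0,18):
        L=[]
        for y in range(-100,70,4):
            P=np.append(O+x*ux+y*uy,44);u,v=proj(C,P).round().astype(int);L.append(int(im[v,u].mean()))
        print(n,x,L)
E
```

```text
[0.44804653 0.68067875 0.01718463]
wrist 190 [(189, np.float64(-33.8), np.float64(52.8), [128, 125, 125], [100, 95, 97]), (274, np.float64(9.2), np.float64(52.7), [115, 111, 115], [93, 92, 94]), (309, np.float64(26.8), np.float64(52.6), [89, 84, 86], [55, 52, 51]), (324, np.float64(34.4), np.float64(52.6), [78, 74, 76], [101, 98, 101]), (325, np.float64(34.9), np.float64(52.6), [101, 98, 101], [124, 122, 123])]
wrist 205 [(207, np.float64(-25.1), np.float64(44.7), [124, 122, 122], [157, 157, 157]), (252, np.float64(-2.0), np.float64(44.6), [180, 181, 184], [53, 52, 55]), (253, np.float64(-1.5), np.float64(44.6), [53, 52, 55], [14, 12, 16]), (263, np.float64(3.6), np.float64(44.6), [13, 11, 14], [103, 101, 105]), (264, np.float64(4.1), np.float64(44.6), [103, 101, 105], [176, 176, 179]), (308, np.float64(26.8), np.float64(44.5), [166, 167, 171], [138, 132, 128])]
wrist 215 [(207, np.float64(-25.5), np.float64(39.1), [123, 120, 121], [77, 75, 75]), (208, np.float64(-25.0), np.float64(39.1), [77, 75, 75], [172, 173, 177]), (308, np.float64(27.1), np.float64(39.0), [167, 168, 163], [118,
[... 551 characters left out ...]
 109, 109, 102, 82, 61, 61, 60, 60, 103, 100, 127, 121, 147, 162, 161]
scene -18 [180, 177, 181, 183, 69, 121, 133, 133, 133, 132, 133, 133, 139, 85, 36, 31, 35, 36, 36, 38, 37, 35, 35, 35, 36, 32, 111, 141, 135, 178, 177, 174, 174, 176, 175, 174, 176, 175, 143, 110, 130, 110, 111]
scene 0 [132, 132, 136, 136, 63, 136, 135, 133, 132, 133, 132, 131, 132, 37, 75, 135, 133, 140, 63, 70, 37, 36, 38, 38, 40, 41, 39, 37, 79, 180, 173, 177, 174, 175, 176, 98, 101, 140, 110, 114, 110, 111, 111]
scene 18 [136, 138, 137, 97, 79, 134, 134, 130, 132, 133, 131, 131, 130, 131, 132, 132, 34, 55, 51, 83, 92, 48, 44, 42, 39, 47, 46, 42, 44, 43, 135, 177, 176, 176, 176, 175, 175, 177, 116, 114, 111, 111, 110]
```

The wrist edges on the 44 mm plane give a lid width of 51.9–52.6 (true 52), so the front part is flat. The rear end starts at about y=-80 with a gap to the fitted lid, as it should. To be sure friction in the pads isn't holding a residual tilt, I'll ease the grip while pressing so the lid settles, then push slightly more.

Emit:
carry_out(targets=[{"dp": [0, 0, 0], "yaw": 0}, {"dp": [0, 0, 0.3], "yaw": 0}, {"dp": [0, 0, 0.3], "yaw": 0}, {"dp": [0, 0, 0.3], "yaw": 0}], grip_force=30)

```text
clock: 13.52
eef_pos: [602.6, -6.6, 14.5]
tcp_rot: [3.141, -0.0, 1.634]
contact_force: [-5.2, 2.4, 17.4]
opening: 0.585
grasp_force: 53.8
```

```bash
python3 - <<'E'
from h import *
s=r.sense();print(s['wrist_torque'],s['contact_force'],s['eef_pos'],s['grasp_force'],s['opening'])
# scene: +x edge of lid back part vs fitted lids, sub-pixel, in trunk x on z=44
O=np.array([603.2,-21.5]);a=np.radians(3.7);ux=np.array([np.cos(a),np.sin(a)]);uy=np.array([-np.sin(a),np.cos(a)])
for n in("scene","top"):
    im=cv2.cvtColor(r.grab_frame(n),cv2.COLOR_RGB2GRAY).astype(np.float32);C=cal(n)
    xs=np.arange(14,42,.25)
    for y in(-130,-120,-110,-100,-92,-76,-72,-66,-60,-54,-48,-42,120,130,140,150):
        P=[proj(C,np.append(O+x*ux+y*uy,44)) for x in xs]
        m=np.array(P,np.float32);g=cv2.remap(im,m[None,:,0],m[None,:,1],cv2.INTER_LINEAR)[0]
        d=np.abs(np.diff(g));k=d.argmax();w=d[max(0,k-8):k+9];print(n,y,round(float((w*xs[max(0,k-8):k+9][:len(w)]).sum()/w.sum()),2),round(float(d[k]),1),g[::12].round().astype(int))
E
```

```text
[ 0.38707281  0.83768232 -0.05830644] [-5.1965664   2.4122182  17.42263036] [602.60895768  -6.60551422  14.49589203] 53.84656012058258 0.5849731498635069
scene -130 25.25 5.6 [137 138 139 137  88  60  58  57  64  81]
scene -120 25.31 8.6 [138 139 139 148  94  54  58  58  60  80]
scene -110 25.76 6.6 [138 137 140 136  92  60  56  55  63  81]
scene -100 25.34 9.2 [137 137 138 146  92  52  57  56  63  83]
scene -92 25.38 5.9 [139 140 141 142  91  59  55  54  63  79]
scene -76 26.56 6.0 [135 133 133 134 105  54  55  56  61  84]
scene -72 26.03 6.7 [134 133 134 138  98  58  53  55  60  77]
scene -66 26.1 5.6 [133 134 136 133 100  57  55  56  59  79]
scene -60 25.98 8.5 [135 134 134 135  90  51  55  55  64  79]
scene -54 25.9 7.8 [132 133 134 135  92  59  56  55  60  80]
scene -48 26.24 5.9 [134 133 134 133  99  56  54  52  60  78]
scene -42 25.94 8.8 [133 133 134 135  89  50  55  54  61  79]
scene 120 25.45 10.8 [176 175 176 170  89  57  57  58  62  85]
scene 130 24.78 8.8 [176 176 176 178 107  59  57  60  62  79]
scene 140 25.54 16.1 [174 176 177 178 107  54  59  58  64  81]
scene 150 25
[... 303 characters left out ...]
40.25 1.7 [ 82  82  79  77  82  89  98 104 103 100]
top -76 38.08 0.4 [82 82 83 82 83 82 82 81 82 83]
top -72 37.98 2.5 [ 82  82  82  81  80  84  90  98 110 120]
top -66 19.06 2.6 [ 82  83 102 121 138 151 162 171 179 187]
top -60 17.42 1.7 [105 110 127 140 150 158 165 173 180 186]
top -54 17.31 1.6 [104 107 124 138 149 157 165 172 179 185]
top -48 17.11 1.7 [110 104 122 136 147 156 163 171 179 184]
top -42 14.93 2.1 [117 100 119 134 145 154 161 169 177 183]
top 120 23.34 2.4 [205 206 205 196 171 152 150 150 148 149]
top 130 24.8 2.7 [206 205 205 193 165 152 152 151 150 150]
top 140 25.79 3.2 [205 205 205 185 153 149 152 153 154 153]
top 150 22.38 3.3 [205 206 206 187 152 145 150 152 153 153]
```

Emit:
carry_out(targets=[{"dp": [0, -0.3, 0], "yaw": 0}, {"dp": [0, -0.3, 0.2], "yaw": 0}, {"dp": [0, -0.3, 0.2], "yaw": 0}, {"dp": [0, -0.3, 0.2], "yaw": 0}], fingers=-1, grip_force=30)

```text
clock: 14.12
eef_pos: [602.6, -6.6, 14.5]
tcp_rot: [3.141, -0.0, 1.634]
contact_force: [-4.5, 2.7, 18.9]
opening: 0.587
grasp_force: 53.9
```

```bash
python3 - <<'E'
from h import *
s=r.sense();print(s['wrist_torque'],s['contact_force'],s['eef_pos'],s['grasp_force'],s['opening'])
# scene: profile across the rear gap (fitted lid end / lid rear end), trunk y on the z=44 plane
O=np.array([603.2,-21.5]);a=np.radians(3.7);ux=np.array([np.cos(a),np.sin(a)]);uy=np.array([-np.sin(a),np.cos(a)])
im=cv2.cvtColor(r.grab_frame("scene"),cv2.COLOR_RGB2GRAY).astype(np.float32);C=cal("scene")
ys=np.arange(-94,-70,1.)
for x in(-15,-5,5,15):
    m=np.array([proj(C,np.append(O+x*ux+y*uy,44)) for y in ys],np.float32);print(x,cv2.remap(im,m[None,:,0],m[None,:,1],cv2.INTER_LINEAR)[0].round().astype(int))
# far-side (-x) edge
xs=np.arange(-36,-16,.25)
for y in(-120,-110,-100,-92,-76,-72,-66,-60,-54,-48,-42):
    m=np.array([proj(C,np.append(O+x*ux+y*uy,44)) for x in xs],np.float32);g=cv2.remap(im,m[None,:,0],m[None,:,1],cv2.INTER_LINEAR)[0];d=np.abs(np.diff(g));k=d.argmax();w=d[max(0,k-8):k+9];print(y,round(float((w*xs[max(0,k-8):k+9][:len(w)]).sum()/w.sum()),2),g[::10].round().astype(int))
E
```

```text
[0.39336166 0.81010348 0.00338603] [-4.45709037  2.68364744 18.85947954] [602.64149734  -6.60884809  14.49119247] 53.93559157848358 0.5874639180077147
-15 [174 174 175 177 178 177 161 140 113  94  93  98 110 120 128 133 137 136
 134 133 132 132 133 133]
-5 [165 158 158 162 170 177 161 142 118  94  86  92 110 122 129 134 137 137
 136 135 135 135 135 135]
5 [137 137 137 138 141 144 134 117  89  62  74  92 113 129 136 140 138 136
 136 135 135 135 135 135]
15 [137 137 138 140 142 144 130 110  89  76  82  92 105 120 127 131 134 134
 134 134 134 134 134 135]
-120 -25.75 [ 85  83  82  78 103 143 163 179]
-110 -25.99 [ 84  83  82  87 113 141 145 166]
-100 -20.39 [ 85  83  83  87 117 141 158 179]
-92 -25.98 [ 84  82  80  84 118 151 144 160]
-76 -26.06 [ 83  83  82  76 101 135 136 134]
-72 -25.81 [ 71  82  83  86 108 137 135 134]
-66 -25.64 [ 33  42  67  87 109 131 136 134]
-60 -24.85 [ 38  35  35  47  76 122 139 137]
-54 -22.87 [ 39  36  36  31  41  66 106 136]
-48 -19.97 [ 37  35  36  36  34  36  65 114]
-42 -17.09 [35 36 35 37 35 35 35 39]
```

The lid's edges are straight and level with the fitted lids on both sides. z stays at 14.5 as the push rises, so contact is rigid. I'll add a little extra push for margin and then hand in.

Emit:
carry_out(targets=[{"dp": [0, 0, 0.3], "yaw": 0}, {"dp": [0, 0, 0.5], "yaw": 0}, {"dp": [0, 0, 0.5], "yaw": 0}, {"dp": [0, 0, 0.5], "yaw": 0}])

```text
clock: 14.68
eef_pos: [602.6, -6.6, 14.4]
tcp_rot: [3.141, -0.0, 1.634]
contact_force: [-7.8, 1.7, 24.0]
opening: 0.586
grasp_force: 54.3
```

```bash
python3 - <<'E'
from h import *
s=r.sense();print(s['contact_force'],s['eef_pos'],s['opening'])
if s['contact_force'][2]<32 and abs(s['eef_pos'][2]-14.4)<.5: print(r.sign_off())
E
```

```text
[-7.80034455  1.74818989 24.03524852] [602.60343867  -6.61220509  14.41451928] 0.586449399375161
the job is handed in; nothing more can be done
None
```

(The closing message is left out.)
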